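Divert the ball feed to the other bin

ROBOT

A 6-joint arm with a two-finger parallel gripper is mounted at the origin on the work surface. World frame = base frame: x ahead of the robot, y to its left, z up, the work surface at z = 0. Lengths are in m, angles in rad, forces in N, time in s.
With the tool pointing down it reaches from about 0.35 to 0.85 m from the base axis. Payload 8.1 kg.
Tool frame: the origin (TCP) lies at the very end of the fingers, on their centre line; the grasp point (between the pads) lies robot.tcp_to_grasp behind it (robot.tcp_to_grasp is the distance from the TCP to the grasp point, in m); z points along the fingers, y is the line along which they close (so a half turn about z gives the same grasp; the last joint's range is limited). The gripper opens to 93 mm and grips with 3 to 60 N. Pads are 15 mm wide; open, the fingers measure 128 mm over their backs; the gripper's body (75 mm by 188 mm) begins 65 mm behind the grasp point.
Start: joints at [-1.304, 0.13, 1.488, -0, 1.523, -0.085], TCP at [0.207, -0.563, 0.186] pointing down, gripper open.
Joint ranges: [-2.96, 2.96], [-0.89, 2.26], [0.02, 2.5], [-1.34, 4.48], [0, 2.73], [-2.66, 2.66]. Speed limits (rad/s): [2.39, 2.39, 2.79, 3.14, 3.14, 3.14].

INTERFACE

Orientations are given as a rotation vector (axis times angle).
In Python, from plant import robot gives the robot as it stands. The module is installed in compiled form; this text tells all that it offers.
- The arm moves only by the shell command python3 -m pendant 'ROWS' [FORCE]. ROWS is JSON, a list that holds one entry, the list of rows, each a list of 5 numbers: the opening, from 0 (shut) to 1 (fully open), then the shift along the tool's x, y, z in cm, then the turn about the tool's z in degrees. In form: [[[fingers, x, y, z, roll], ...]]. A call has 1 to 8 rows; each row shifts and turns the commanded pose from where the row before left it, along the tool's axes as they then stand; what a row does not reach is not made up. A row lasts 1/10 s, in which the tool goes at most 50 mm and 8.59 degrees, less where a joint would pass 70% of its speed; a pose out of reach is approached as far as the arm can. A call is refused whole if a number of a shift passes 5 or a number of a turn 8.59, either way. A call with a gripper value outside its range is refused whole. The fingers move at their own pace and stop on an object; FORCE is the grip in N (left out, the last holds). Time passes only in rows, so rows that do not move let the fingers close. It gives the time, the measured TCP pose, the force, the opening and the grip force at its end, in the units of the state.
- robot.read_state(): the state, without advancing time (a new reading comes with each control period).
- robot.read_camera(name): name is "scene" or "top" or "wrist"; returns a dict with "img" (480x640x3 uint8, blue, green, red), "K" (3x3 intrinsics, pixels), "pose" (4x4, takes a point from camera to world coordinates). Camera axes: x right, y up, looking along -z (the intrinsics and any distortion apply to the point x, -y, -z); pixel columns grow to the right and rows downward; lengths in m; the calibration is good to about 2 mm. A picture is of the moment at which its call begins. There is no depth.
- robot.close_job(): hands the job in; it is judged then, once.
The state is a dict: "t": time; "q": joint angles; "dq": joint speeds; "joint_torque": joint torques, N m; "tool_pos": TCP position; "orientation": TCP orientation; "force": force on the tool from outside, world axes, zero at the start; "wrist_torque": the same for the moment, N m; "opening": finger opening in m; "gripper_force": force on a finger pad.
Only numpy, scipy, OpenCV 4.12 (cv2) and the standard library are available. Lean on these libraries where they do the work, as an engineer would, in place of code of your own. Each camera call takes 0.05 s, during which the arm holds its last target. There are 200 camera calls.

TASK

Without touching the steel balls, rock the red seesaw gate over its pivot so that it slopes the other way from how you find it. Then push the orange tab of the feed slide fully open so that all three balls run down the other chute into the bin there. Leave the jar, sanding block and wrench where they are; nothing is to be picked up.

Things in the scene. Friction and masses are not known exactly. Their poses are not given: they have to be found in the camera images.
- sorter: Fixed ball sorter on a plywood base 250 x 500 mm. Origin on the bench under the gate's pivot; x points from the pivot up the feed chute (away from the robot at yaw 0), y along the seesaw to the yellow bin, z up. Pivot axis along x, 105 mm up. The aluminium feed chute, 36 mm wide with 22 mm walls, runs from x = 18 to 162 mm, its floor 127 to 152 mm up, and slopes down to the gate.
- gate (a joint): Tilt of the red seesaw gate (trough 190 x 44 mm) about its pivot, rad. +0.26: +y end fully down, balls run to the yellow bin; -0.26: -y end fully down, balls run to the green bin. A 0.3 kg brass block above the pivot makes it top-heavy: it starts resting on (or just dropping onto) either stop, tips over by itself once past level and stays on the other. Under 1 N on the raised paddle rocks it.
- paddle_left (a point): Centre of the top face of the white paddle at the gate's +y (yellow bin) end, on the robot's side of the gate: 50 mm from the pivot along -x, 68 mm along y. The paddle is 50 x 40 mm (x by y), 5 mm thick, with free space above and below. It moves with the gate: about 137 mm above the bench when its end is up, 102 mm when down.
- paddle_right (a point): The same on the white paddle at the gate's -y (green bin) end.
- feed_slide (a joint): Travel of the feed slide towards the sorter's +y, m: 0 shut (starts 0 to 0.006), 0.05 fully open against its stop; from 0.036 the chute is free. Friction about 1.5 N; stays where it is left.
- tab (a point): Centre of the outer (-y) face of the orange push tab of the feed slide: the face to push towards +y. The tab is an upright plate 36 mm along x, 44 mm high (148 to 192 mm above the bench), 6 mm thick. When shut this point lies 79 mm to the -y side of the chute's middle, 75 mm from the pivot along x.
- bin_yellow (a point): Centre of the inner floor of the yellow bin at the +y end, 12 mm above the bench. Inside about 82 x 80 mm; walls 44 to 80 mm above the bench. An aluminium outlet chute, 62 mm wide, y = 100 to 170 mm, walls up to 112 mm high, leads from the gate's end into it.
- bin_green (a point): The same (bin and outlet chute) for the green bin at the -y end.
- ball1: First 25 mm steel ball waiting in the feed chute behind the feed slide; origin at its centre; about 64 g
- ball2: Second 25 mm steel ball waiting in the feed chute behind the feed slide; origin at its centre; about 64 g
- ball3: Third 25 mm steel ball waiting in the feed chute behind the feed slide; origin at its centre; about 64 g
- jar: Amber jar with steel lid, 54 mm across, 75 mm high, loose bystander beside the sorter; origin at the centre of its underside
- sanding_block: Wooden sanding block 45 x 85 x 30 mm, loose bystander; origin at the centre of its underside
- wrench: Steel wrench 140 mm long lying on the bench in front of the sorter, loose bystander; origin under its middle
There are look-alikes about, which are no part of the job. Leave any blue look-alike of the ball2 alone.

How it is judged:
By the outcome, as a careful person would: the job done as asked, in the order asked, and still so for the second after the job is handed in, with the robot touching nothing.
It also fails if it takes over 40 s, if anything falls off the work surface, if the arm or the gripper's body presses on something with over 40 N, if the wrist force passes 120 N, or if a joint passes its speed limit or range.

## Working session

There is one attempt and no reset: what is moved stays moved. The work goes in short steps, Python scripts to look and compute and a shell command to move; the robot and the scene stay as the last step left them, time stands still between calls to the robot, and variables do not carry over. Pictures are saved under pics/ and viewed, at most 10 in all, crops included, and the job is handed in when it is done.

```bash
mkdir -p pics
python3 - <<'E'
from plant import robot
import cv2,numpy as np
for n in("scene","top"):
    c=robot.read_camera(n);cv2.imwrite(f"pics/{n}1.png",c["img"]);np.savez(f"pics/{n}1.npz",**c);print(n,c["K"].round(1).tolist(),c["pose"].round(3).tolist())
s=robot.read_state();print(s["t"],s["tool_pos"],s["orientation"],s["opening"],robot.tcp_to_grasp)
E
```

```text
scene [[476.9, 0.0, 316.3], [0.0, 476.9, 236.5], [0.0, 0.0, 1.0]] [[-0.501, -0.606, 0.618, 1.019], [0.865, -0.366, 0.343, 0.272], [0.018, 0.706, 0.708, 0.673], [0.0, 0.0, 0.0, 1.0]]
top [[512.9, 0.0, 325.1], [0.0, 512.9, 246.5], [0.0, 0.0, 1.0]] [[-0.012, 0.996, -0.088, 0.485], [-1.0, -0.014, -0.013, 0.023], [-0.014, 0.088, 0.996, 1.053], [0.0, 0.0, 0.0, 1.0]]
0.1 [ 0.20662088 -0.56271664  0.1851938 ] [-3.09153071e+00 -5.49477728e-01  2.67822397e-04] 0.09277130740519485 0.0188
```

View pics/scene1.png

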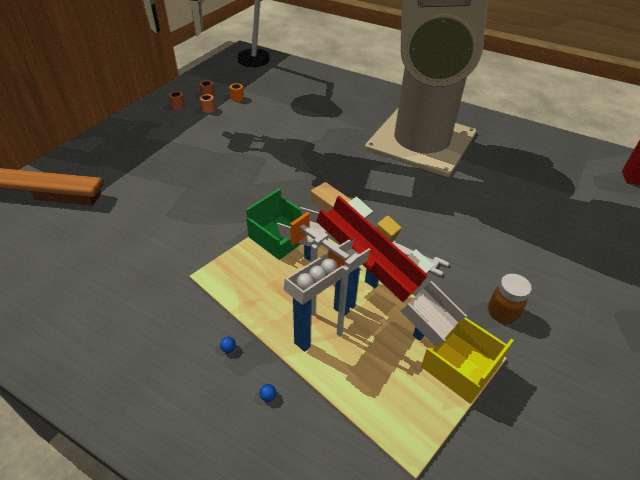

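View pics/top1.png

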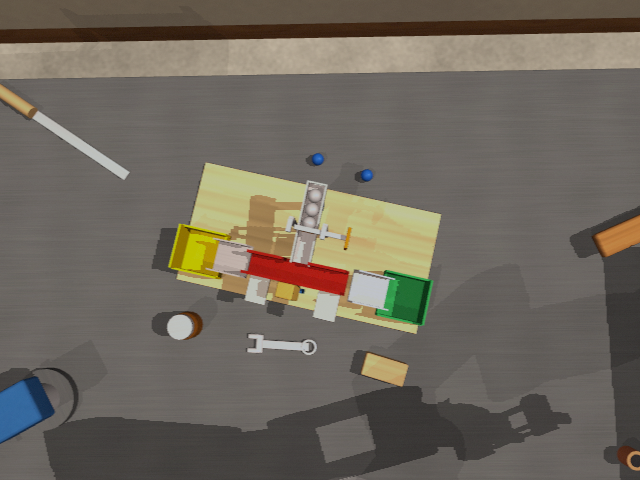

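The top view shows the yellow bin at (200,250), the green bin at (405,297), paddles at (258,290) and (327,306), the tab at (348,238), balls near (313,207), jar (182,326), wrench (282,345) and block (385,369). Two blue decoy balls lie behind the sorter. In the scene view the paddles are at (360,208) and (425,262), and the tab is at (300,228).

```bash
cat > h.py <<'E'
import numpy as np,cv2
def ray(c,u,v):
    d=np.linalg.inv(c["K"])@[u,v,1.];d=c["pose"][:3,:3]@(d*[1,-1,-1]);return c["pose"][:3,3],d/np.linalg.norm(d)
def plane(c,u,v,z):
    o,d=ray(c,u,v);return o+d*(z-o[2])/d[2]
def tri(c1,p1,c2,p2):
    a,d=ray(c1,*p1);b,e=ray(c2,*p2);t=np.linalg.lstsq(np.c_[d,-e],b-a,rcond=None)[0]
    P,Q=a+t[0]*d,b+t[1]*e;return (P+Q)/2,np.linalg.norm(P-Q)
E
python3 - <<'E'
from h import *
S=dict(np.load("pics/scene1.npz"));T=dict(np.load("pics/top1.npz"))
def blob(c,box,lo,hi):
    x0,y0,x1,y1=box;h=cv2.cvtColor(c["img"][y0:y1,x0:x1],cv2.COLOR_BGR2HSV)
    m=cv2.inRange(h,lo,hi);n,_,st,ce=cv2.connectedComponentsWithStats(m);i=1+np.argmax(st[1:,4]);return ce[i]+[x0,y0],st[i].tolist()
W=((0,0,150),(180,60,255));O=((8,150,120),(20,255,255));
for nm,bt,bs,col in(("padL",(240,276,276,308),(408,248,440,280),W),("padR",(308,288,346,324),(340,194,375,222),W),("tab",(338,220,356,252),(286,210,312,246),O)):
    a,s1=blob(T,bt,*col);b,s2=blob(S,bs,*col);print(nm,a.round(1),s1,b.round(1),s2,*tri(T,a,S,b))
h=cv2.cvtColor(T["img"],cv2.COLOR_BGR2HSV)
m=cv2.inRange(h,(0,190,90),(6,255,255));m[:,:230]=0;m[:240]=0;m[310:]=0;m[:,360:]=0
r=cv2.minAreaRect(cv2.findNonZero(m));print("gate",r);bp=cv2.boxPoints(r)
for p in bp:print(p,plane(T,*p,0.12).round(3))
q=[plane(T,*p,0.01)[:2] for p in((206,163),(441,213),(417,333),(177,280))];print(np.round(q,3),np.mean(q,0))
d=(q[0]+q[3])/2-(q[1]+q[2])/2 if 0 else q[0]-q[1]+q[3]-q[2];print("yaw",np.arctan2(-d[0],d[1]))
a=[S["img"][140:380,180:520],T["img"][150:390,160:500]]
cv2.imwrite("pics/crop1.png",cv2.resize(np.hstack(a)[:, :],(0,0),fx=1.17,fy=1.17))
cv2.imwrite("pics/crop2.png",cv2.resize(S["img"][170:340,240:470],(0,0),fx=3.4,fy=3.4,interpolation=2))
E
```

```text
padL [256.6 289.6] [5, 0, 25, 29, 513] [423.7 260.7] [0, 1, 32, 25, 402] [0.48878785 0.1680402  0.10912813] 0.011969588891188578
padR [325.9 305.8] [5, 3, 27, 31, 613] [360.1 206.5] [8, 3, 25, 20, 234] [0.45891456 0.03891305 0.14264818] 0.008418517765758814
tab [347.1 239. ] [7, 13, 5, 14, 37] [299.9 218.2] [5, 2, 19, 13, 75] [ 0.5741135  -0.00336539  0.18674774] 0.0008584880583876763
gate ((294.564697265625, 271.45880126953125), (105.21125793457031, 24.94700050354004), 12.528807640075684)
[240.50589 272.2235 ] [0.523 0.19  0.12 ]
[245.91763 247.87056] [0.567 0.18  0.12 ]
[348.6235 270.6941] [ 0.523 -0.007  0.12 ]
[343.21176 295.04706] [0.479 0.004 0.12 ]
[[ 0.755  0.282]
 [ 0.643 -0.201]
 [ 0.401 -0.145]
 [ 0.513  0.34 ]] [0.57775401 0.06881611]
yaw -0.22769407996567165
```

View pics/crop2.png

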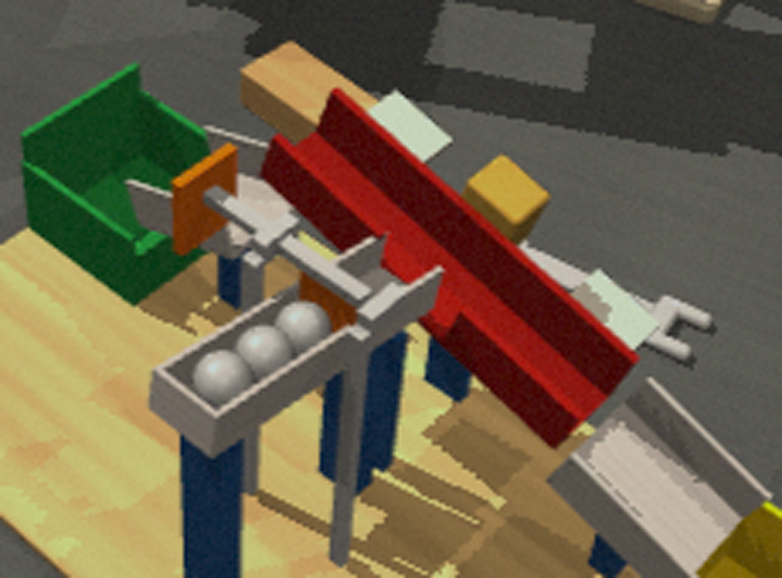

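The gate rests with its yellow (+y) end down: the right paddle is at z≈0.14 and the left at 0.105. I'll press the right paddle near (0.46, 0.04). The sorter origin is about (0.523, 0.092) with yaw about -0.22. First I'll turn the tool to line up with the sorter and travel over.

```bash
python3 -m pendant '[[[0,0,0,-1.2,8.2],[0,0,0,-1.2,8.2],[0,0,0,-1.2,8.2],[0,0,0,-1,8.2],[0,0.9,-4.8,0,0],[0,0.9,-4.8,0,0],[0,0.9,-4.8,0,0],[0,0.9,-4.8,0,0]]]' 20; python3 -m pendant '[[[0,0.9,-4.8,0,0],[0,0.9,-4.8,0,0],[0,0.9,-4.8,0,0],[0,0.9,-4.8,0,0],[0,0.9,-4.8,0,0],[0,0.9,-4.8,0,0],[0,0,0,0,0],[0,0,0,0,0]]]'
cat > rel.py <<'E'
from h import *
from plant import robot
from scipy.spatial.transform import Rotation as R
s=robot.read_state();M=R.from_rotvec(s["orientation"]).as_matrix()
O=np.array([.523,.092]);a=-.222;ex=np.array([np.cos(a),np.sin(a)]);ey=np.array([-ex[1],ex[0]])
for n,x,y,z in(("padR",-.05,-.068,.137),("tab",.075,-.079,.17)):
    p=np.r_[O+x*ex+y*ey,z];print(n,p.round(3),"shift cm",(100*M.T@(p-s["tool_pos"])).round(2))
print("t",s["t"],s["tool_pos"].round(4),"yaw",np.arctan2(M[1,0],M[0,0]),"F",s["force"].round(2),s["opening"])
E
python3 rel.py
```

```text
t: 0.9
tool_pos: [0.2841, -0.3819, 0.2315]
orientation: [-3.122, 0.347, 0.001]
force: [1.2, 0.1, -0.9]
opening: 0.0336
gripper_force: 0.0
t: 1.7
tool_pos: [0.3997, -0.1136, 0.2318]
orientation: [3.123, -0.34, -0.001]
force: [0.0, -0.9, 0.3]
opening: 0.0004
gripper_force: 0.0
padR [0.459 0.037 0.137] shift cm [  2.59 -15.95   9.48]
tab [ 0.579 -0.002  0.17 ] shift cm [ 15.08 -14.79   6.17]
t 1.7 [ 0.3997 -0.1136  0.2318] yaw -0.2167586673890524 F [ 0.01 -0.89  0.34] 0.0004134560082539885
```

```bash
python3 -m pendant '[[[0,0.7,-4,0,0],[0,0.7,-4,0,0],[0,0.6,-4,0,0],[0,0.6,-4,0,0],[0,0,0,3,0],[0,0,0,3,0],[0,0,0,0,0],[0,0,0,0,0]]]'; python3 rel.py
python3 - <<'E'
from h import *
from plant import robot
a=robot.read_camera("scene")["img"];b=robot.read_camera("top")["img"]
A=cv2.resize(a[140:340,220:470],(400,320));B=cv2.resize(b[180:340,220:420],(400,320))
cv2.imwrite("pics/above.png",np.hstack([A,B]))
E
```

```text
t: 2.5
tool_pos: [0.4596, 0.0343, 0.1721]
orientation: [3.122, -0.35, -0.003]
force: [0.9, -0.3, 1.1]
opening: 0.0004
gripper_force: 0.0
padR [0.459 0.037 0.137] shift cm [-0.08 -0.22  3.51]
tab [ 0.579 -0.002  0.17 ] shift cm [12.42  0.86  0.19]
t 2.5 [0.4596 0.0343 0.1721] yaw -0.22301478061089827 F [ 0.9  -0.32  1.06] 0.00042857730501498904
```

View pics/above.png

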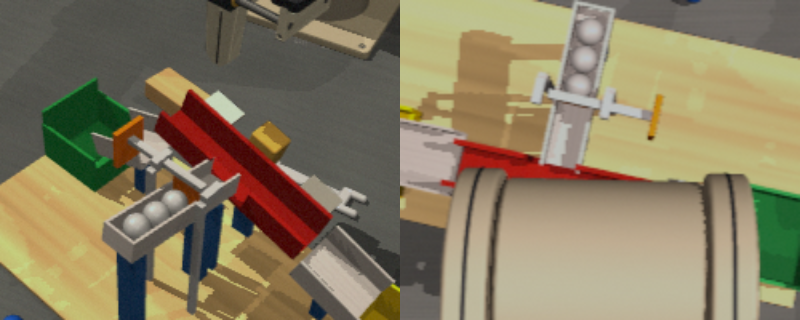

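The fingers hover over the raised right paddle, at left-crop (225,60) with the paddle at (225,105). Pressing down now.

```bash
python3 -m pendant '[[[0,0,-0.2,2,0],[0,0,0,1,0],[0,0,0,0.8,0],[0,0,0,0.8,0],[0,0,0,0.8,0],[0,0,0,0.8,0],[0,0,0,0.3,0],[0,0,0,0,0]]]'; python3 -m pendant '[[[0,0,0,0,0],[0,0,0,-2,0],[0,0,0,-4,0],[0,0,0,-4,0],[0,0,4,-2,0],[0,0,4,0,0],[0,0,0,0,0]]]'; python3 rel.py
python3 - <<'E'
from h import *
from plant import robot
S=robot.read_camera("scene");a=S["img"];T=robot.read_camera("top");b=T["img"];np.savez("pics/top2.npz",**T);np.savez("pics/scene2.npz",**S)
A=cv2.resize(a[140:340,220:470],(400,320));B=cv2.resize(b[180:340,220:420],(400,320))
cv2.imwrite("pics/rocked.png",np.hstack([A,B]))
E
```

```text
t: 3.4
tool_pos: [0.4601, 0.0378, 0.1065]
orientation: [3.122, -0.346, -0.002]
force: [0.3, 0.1, -0.2]
opening: 0.0002
gripper_force: 0.0
t: 4.1
tool_pos: [0.4432, -0.0438, 0.2289]
orientation: [3.12, -0.351, 0.005]
force: [-0.8, 0.8, -0.2]
opening: 0.0004
gripper_force: 0.0
padR [0.459 0.037 0.137] shift cm [-0.25 -8.22  9.17]
tab [ 0.579 -0.002  0.17 ] shift cm [12.26 -7.15  5.92]
t 4.1 [ 0.4432 -0.0438  0.2289] yaw -0.22432344279156755 F [-0.81  0.79 -0.23] 0.00040590194685400917
```

View pics/rocked.png

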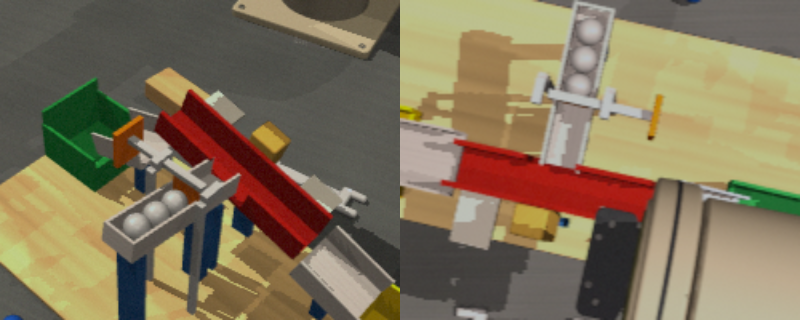

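The picture shows the gate looking much as before, with its yellow end at left-crop (320,240) apparently still low. I'll check numerically.

Run:
```python
from h import *
def blob(c,box):
    x0,y0,x1,y1=box;h=cv2.cvtColor(c["img"][y0:y1,x0:x1],cv2.COLOR_BGR2HSV)
    m=cv2.inRange(h,(0,0,150),(180,60,255));n,_,st,ce=cv2.connectedComponentsWithStats(m);i=1+np.argmax(st[1:,4]);return (ce[i]+[x0,y0]).round(1),st[i].tolist()
def proj(c,p):
    q=np.linalg.inv(c["pose"])@np.r_[p,1];q=c["K"]@(q[:3]*[1,-1,-1]);return (q[:2]/q[2]).round(1)
for k in"12":
    S=dict(np.load(f"pics/scene{k}.npz"));T=dict(np.load(f"pics/top{k}.npz"))
    print(k,"L top",blob(T,(240,276,276,308)),"L scene",blob(S,(408,248,440,280)),"R scene",blob(S,(335,190,380,225)))
    for z in(.137,.105):print(z,"TCP top",proj(T,[.46,.038,z]),"scene",proj(S,[.46,.038,z]))
    for x in(-.05,):
        for y in(.068,-.068):
            for z in(.102,.137):
                a=-.222;p=[.523+x*np.cos(a)-y*np.sin(a),.092+x*np.sin(a)+y*np.cos(a),z];print(y,z,proj(T,p),proj(S,p))
    cv2.imwrite(f"pics/g{k}.png",cv2.resize(S["img"][180:310,310:450],(390,362),interpolation=2))
cv2.imwrite("pics/g12.png",np.hstack([cv2.imread("pics/g1.png"),cv2.imread("pics/g2.png")]))
```

```text
1 L top (array([256.6, 289.6]), [5, 0, 25, 29, 513]) L scene (array([423.7, 260.7]), [0, 1, 32, 25, 402]) R scene (array([360.1, 206.5]), [13, 7, 25, 20, 234])
0.137 TCP top [324.2 306. ] scene [356.6 209. ]
0.105 TCP top [324.5 305.6] scene [355.1 222.8]
0.068 0.102 [253.4 290.5] [419.8 263.9]
0.068 0.137 [250.4 290.4] [423.7 249. ]
-0.068 0.102 [325.3 305.9] [354.5 223.5]
-0.068 0.137 [325.  306.4] [356.1 208.5]
2 L top (array([256.5, 289.3]), [5, 0, 24, 29, 492]) L scene (array([423.7, 260.8]), [0, 1, 32, 25, 353]) R scene (array([359.4, 206. ]), [13, 7, 24, 19, 144])
0.137 TCP top [324.2 306. ] scene [356.6 209. ]
0.105 TCP top [324.5 305.6] scene [355.1 222.8]
0.068 0.102 [253.4 290.5] [419.8 263.9]
0.068 0.137 [250.4 290.4] [423.7 249. ]
-0.068 0.102 [325.3 305.9] [354.5 223.5]
-0.068 0.137 [325.  306.4] [356.1 208.5]
```

View pics/g12.png

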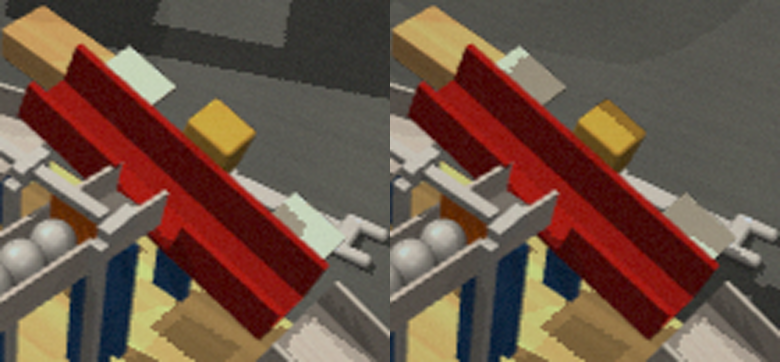

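The numbers confirm the gate is back at its initial tilt, with both paddles at the same pixels (423.7,260.7) and (360,206). It either rebounded or was lifted on retreat. I'll press again, hold, and look while pressed.

```bash
python3 -m pendant '[[[0,-0.2,-4.1,0,0],[0,0,-4.1,0,0],[0,0,0,4,0],[0,0,0,3,0],[0,0,0,1,0],[0,0,0,1,0],[0,0,0,0.6,0],[0,0,0,0.6,0]]]'; python3 -m pendant '[[[0,0,0,0.6,0],[0,0,0,0.6,0],[0,0,0,0.6,0],[0,0,0,0.4,0],[0,0,0,0,0],[0,0,0,0,0],[0,0,0,0,0],[0,0,0,0,0]]]'; python3 rel.py
python3 - <<'E'
from h import *
from plant import robot
S=robot.read_camera("scene")
cv2.imwrite("pics/press.png",cv2.resize(S["img"][170:320,270:470],(600,450)))
E
```

```text
t: 5.0
tool_pos: [0.4599, 0.0402, 0.126]
orientation: [-3.122, 0.346, -0.003]
force: [-0.0, -0.2, 0.4]
opening: 0.0006
gripper_force: 0.0
t: 5.8
tool_pos: [0.4592, 0.0402, 0.1035]
orientation: [-3.122, 0.346, -0.001]
force: [0.0, 1.1, 0.8]
opening: -0.0001
gripper_force: 0.2
padR [0.459 0.037 0.137] shift cm [ 0.08  0.34 -3.35]
tab [ 0.579 -0.002  0.17 ] shift cm [12.58  1.46 -6.65]
t 5.8 [0.4592 0.0402 0.1035] yaw -0.22065765972375667 F [0.04 1.13 0.76] -5.2933517235064366e-05
```

View pics/press.png

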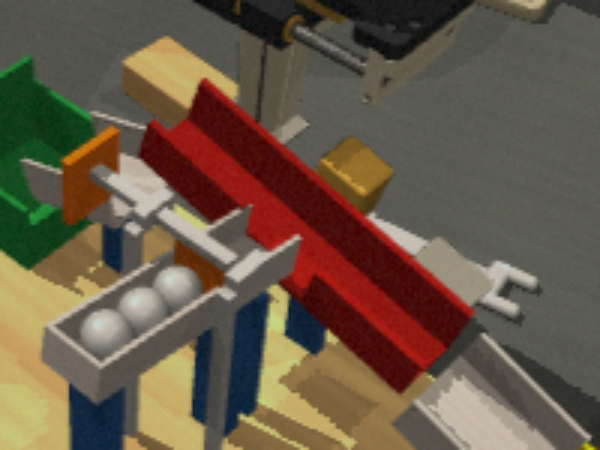

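The picture shows the gate unmoved even with the tip at z=0.1035, with the paddle remnant still visible at (290,130). The scene view of the paddle is partly hidden by the trough wall, so my triangulation may be biased. I'll triangulate distinct corners instead.

Run:
```python
from h import *
from plant import robot
S=dict(np.load("pics/scene1.npz"));T=dict(np.load("pics/top1.npz"))
def poly(c,box):
    x0,y0,x1,y1=box;h=cv2.cvtColor(c["img"][y0:y1,x0:x1],cv2.COLOR_BGR2HSV)
    m=cv2.inRange(h,(0,0,130),(180,60,255));k=max(cv2.findContours(m,0,2)[0],key=cv2.contourArea)
    return cv2.approxPolyDP(k,3,True)[:,0]+[x0,y0]
print("R top",poly(T,(308,288,346,324)).tolist(),"R sc",poly(S,(335,190,380,225)).tolist())
print("L top",poly(T,(240,276,276,308)).tolist(),"L sc",poly(S,(404,244,445,285)).tolist())
def red(c,box):
    x0,y0,x1,y1=box;h=cv2.cvtColor(c["img"][y0:y1,x0:x1],cv2.COLOR_BGR2HSV)
    m=cv2.inRange(h,(0,170,50),(6,255,255))|cv2.inRange(h,(174,170,50),(180,255,255));k=max(cv2.findContours(m,0,2)[0],key=cv2.contourArea)
    return (cv2.approxPolyDP(k,3,True)[:,0]+[x0,y0]).tolist()
print("red top",red(T,(230,240,360,310)),"red sc",red(S,(310,180,440,310)))
N=robot.read_camera("scene");np.savez("pics/scene3.npz",**N);print("red now",red(N,(310,180,440,310)))
big=np.hstack([cv2.resize(T["img"][230:330,230:360],(780,600),interpolation=2)]);cv2.imwrite("pics/topgate.png",big)
```

```text
R top [[318, 291], [312, 316], [334, 321], [339, 295]] R sc [[348, 202], [363, 216], [372, 211], [357, 197]]
L top [[251, 276], [244, 299], [264, 304], [269, 279]] L sc [[404, 246], [404, 252], [426, 272], [429, 269], [442, 273], [435, 266], [439, 261], [444, 264], [444, 260], [428, 258]]
red top [[247, 250], [252, 253], [249, 268], [241, 272], [343, 295], [348, 275], [345, 270], [308, 262], [307, 267], [280, 256]] red sc [[338, 196], [332, 209], [320, 211], [317, 221], [340, 243], [353, 237], [352, 248], [358, 252], [369, 247], [368, 260], [363, 264], [401, 300], [427, 275]]
red now [[338, 196], [326, 214], [319, 211], [316, 221], [340, 243], [353, 237], [352, 248], [358, 252], [369, 247], [368, 260], [363, 264], [403, 300], [427, 273]]
```

View pics/topgate.png

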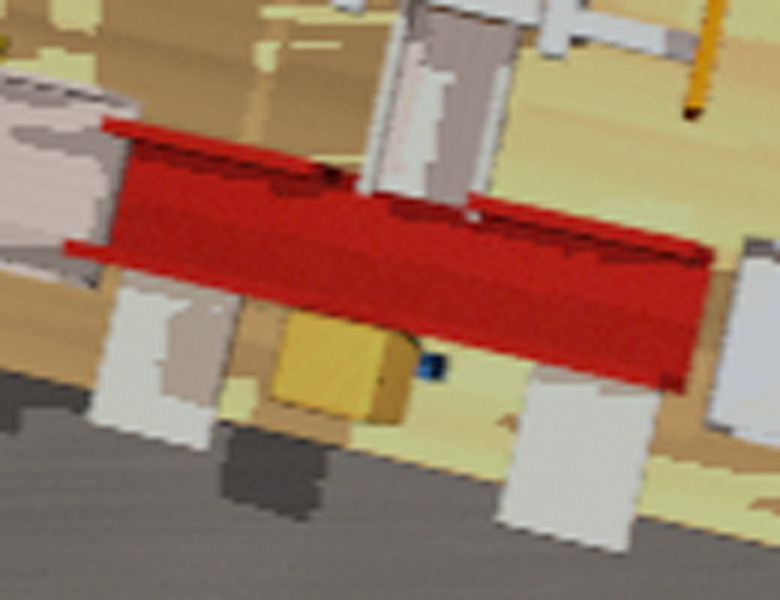

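The top crop shows the brass block at (340,365) leaning to the yellow side of the pivot post at (432,365), so the yellow end is down and the right paddle is up. Next I'll triangulate its corners and the fingertip's own position.

Run:
```python
from h import *
S=dict(np.load("pics/scene1.npz"));T=dict(np.load("pics/top1.npz"));N=dict(np.load("pics/scene3.npz"))
for n,a,b in(("R far +y",(312,317),(373,211)),("R far -y",(335,322),(357.5,196.5)),("red -x wall -y end",(344,295),(338,196)),("red -x wall +y end",(241,271.5),(427.5,275)),("red +x wall +y",(247,250),(401,300)),("L far +y",(244.5,300),(444,263.5)),("L far -y",(265,305),(429,250))):
    p,g=tri(T,a,S,b);print(n,p.round(4),round(g,4))
# difference now vs. first frame around the gate
d=cv2.absdiff(S["img"],N["img"]).max(2);print((d[230:300,380:440]>40).sum())
cv2.imwrite("pics/now2.png",cv2.resize(np.hstack([S["img"][180:310,320:450],N["img"][180:310,320:450]]),(800,400),interpolation=2))
```

```text
R far +y [0.4405 0.0604 0.128 ] 0.0001
R far -y [0.4305 0.0219 0.1365] 0.0057
red -x wall -y end [0.4778 0.0064 0.1651] 0.007
red -x wall +y end [0.5234 0.1901 0.1219] 0.0025
red +x wall +y [0.5669 0.1763 0.0989] 0.0116
L far +y [0.4694 0.1945 0.0994] 0.0169
L far -y [0.4585 0.1598 0.1029] 0.0249
404
```

View pics/now2.png

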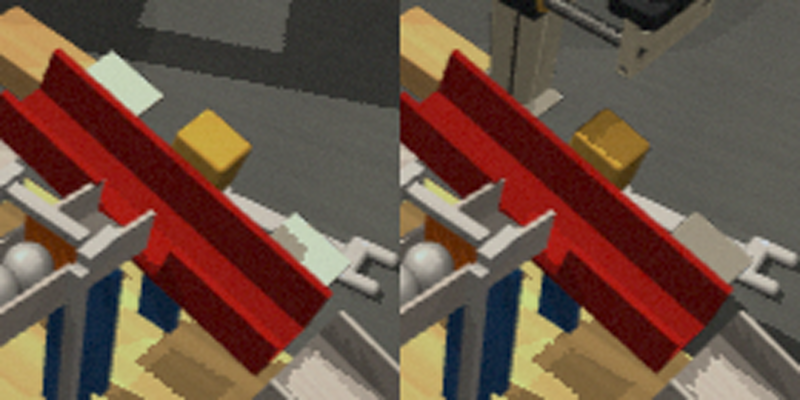

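Only one view remains, so I'll work from numbers now. In the earlier picture the fingertip appeared at scene pixel (361,179), but tool_pos z=0.172 projects to y≈194. The tip may really sit about 3 cm above its reported height, just touching the paddle. I'll lower in small steps while tracking the brass block and the red end numerically.

```bash
cat > track.py <<'E'
from h import *
from plant import robot
N=robot.read_camera("scene");h=cv2.cvtColor(N["img"],cv2.COLOR_BGR2HSV)
def cen(m,x0,y0,x1,y1):
    ys,xs=np.nonzero(m[y0:y1,x0:x1]);return (round(xs.mean()+x0,1),round(ys.mean()+y0,1),len(xs))
m=cv2.inRange(h,(0,170,50),(6,255,255))|cv2.inRange(h,(174,170,50),(180,255,255))
k=m[180:320,310:450];ys,xs=np.nonzero(k);i=(xs+0).argmax();print("red +y tip",xs[i]+310,ys[i]+180,"lowest",xs[ys.argmax()]+310,ys.max()+180,"top",xs[ys.argmin()]+310,ys.min()+180)
print("brass",cen(cv2.inRange(h,(18,120,60),(27,255,255)),372,205,410,245))
s=robot.read_state();print("z",s["tool_pos"].round(4),"F",s["force"].round(2),"t",s["t"])
E
python3 - <<'E'
from h import *
S=dict(np.load("pics/scene1.npz"))
for z in(.172,.19,.205,.22):print(z,plane(S,360.6,178.7,z).round(4))
E
python3 track.py; python3 -m pendant '[[[0,0,0,0.5,0],[0,0,0,0.5,0],[0,0,0,0,0],[0,0,0,0,0]]]' >/dev/null; python3 track.py
```

```text
0.172 [0.424  0.0246 0.172 ]
0.19 [0.4454 0.0335 0.19  ]
0.205 [0.4633 0.0409 0.205 ]
0.22 [0.4811 0.0483 0.22  ]
red +y tip 427 273 lowest 403 300 top 338 196
brass (np.float64(388.1), np.float64(227.2), 371)
z [0.4592 0.0402 0.1034] F [-0.2  0.1 -1.1] t 5.95
red +y tip 426 265 lowest 404 294 top 333 200
brass (np.float64(384.7), np.float64(224.6), 383)
z [0.4588 0.0402 0.0929] F [ 0.2   0.08 -0.22] t 6.4
```

Confirmed: the gate moves now, and the fingertip sits about 33 mm above the reported TCP height. Continuing down gently.

```bash
python3 -m pendant '[[[0,0,0,0.5,0],[0,0,0,0.5,0],[0,0,0,0.5,0],[0,0,0,0.3,0],[0,0,0,0,0],[0,0,0,0,0],[0,0,0,0,0]]]' >/dev/null; python3 track.py
```

```text
red +y tip 421 263 lowest 404 279 top 327 211
brass (np.float64(379.9), np.float64(220.9), 279)
z [0.4592 0.0402 0.0754] F [0.81 0.77 0.33] t 7.15
```

The gate's low corner rose from y=300 to 279, which matches the full swing. I'll retract straight up and check that it stays.

```bash
python3 -m pendant '[[[0,0,0,-2,0],[0,0,0,-3.5,0],[0,0,0,-4,0],[0,0,0,-3,0],[0,0,3,0,0],[0,0,3,0,0],[0,0,0,0,0]]]' >/dev/null; python3 track.py; python3 rel.py
```

```text
red +y tip 421 263 lowest 404 279 top 327 211
brass (np.float64(379.9), np.float64(220.8), 281)
z [ 0.4458 -0.0194  0.2005] F [-0.04 -0.25  0.15] t 7.9
padR [0.459 0.037 0.137] shift cm [ 0.06 -5.77  6.35]
tab [ 0.579 -0.002  0.17 ] shift cm [12.57 -4.68  3.06]
t 7.9 [ 0.4458 -0.0194  0.2005] yaw -0.2232847297410278 F [-0.04 -0.25  0.15] 0.0005606746716161235
```

The gate stays tipped to the green side. Now I'll move beside the tab, aiming for a true tip height of about 0.155, which reads as tool z of about 0.122.

```bash
python3 -m pendant '[[[0,4.2,0.3,0,0],[0,4.2,0.3,0,0],[0,4.1,0,0,0],[0,0,0,3,0],[0,0,0,3,0],[0,0,0,1.8,0],[0,0,0,0,0],[0,0,0,0,0]]]' >/dev/null; python3 rel.py
python3 - <<'E'
from h import *
from plant import robot
S=robot.read_camera("scene");T=robot.read_camera("top")
cv2.imwrite("pics/tab.png",np.hstack([cv2.resize(S["img"][160:310,230:380],(400,400)),cv2.resize(T["img"][170:320,270:420],(400,400))]))
E
```

```text
padR [0.459 0.037 0.137] shift cm [-12.38  -6.2   -1.46]
tab [ 0.579 -0.002  0.17 ] shift cm [ 0.12 -5.07 -4.77]
t 8.7 [ 0.5665 -0.0508  0.1223] yaw -0.22013965876156188 F [ 0.5  -0.79  0.48] 0.00033768515655001005
```

View pics/tab.png

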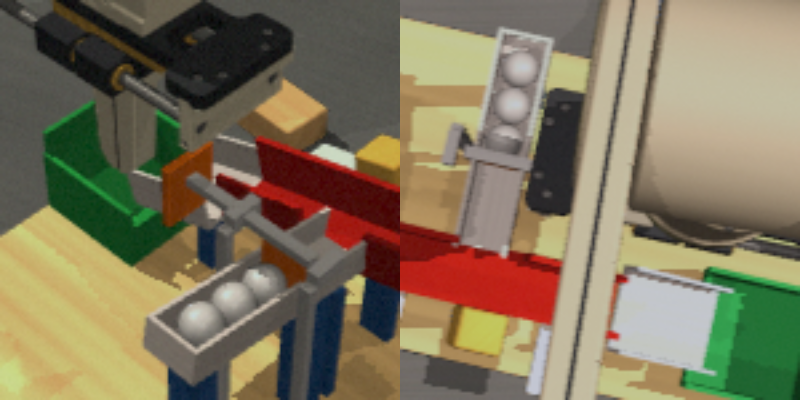

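The fingers stand behind the tab: left-crop fingers at (125,150), tab at (188,185), with the gripper body above the tab. The gate slopes to green and the balls are still held. Now I'll push toward +y (tool -y); the total is about 8.3 cm.

```bash
python3 -m pendant '[[[0,0,-1.5,0,0],[0,0,-1,0,0],[0,0,-0.8,0,0],[0,0,-0.8,0,0],[0,0,-0.8,0,0],[0,0,-0.8,0,0],[0,0,0,0,0]]]'; python3 rel.py|tail -2; python3 -m pendant '[[[0,0,-0.8,0,0],[0,0,-0.8,0,0],[0,0,-0.6,0,0],[0,0,0,0,0]]]';  python3 rel.py|tail -2
```

```text
t: 9.5
tool_pos: [0.5791, 0.0052, 0.1221]
orientation: [-3.122, 0.344, 0.0]
force: [-0.1, -0.8, -0.3]
opening: 0.0004
gripper_force: 0.0
tab [ 0.579 -0.002  0.17 ] shift cm [ 0.11  0.67 -4.79]
t 9.5 [0.5791 0.0052 0.1221] yaw -0.2196705562510434 F [-0.08 -0.84 -0.27] 0.00037723603184222306
t: 9.9
tool_pos: [0.5835, 0.024, 0.1221]
orientation: [3.119, -0.346, -0.001]
force: [-2.7, -10.4, 1.9]
opening: 0.0007
gripper_force: 5.1
tab [ 0.579 -0.002  0.17 ] shift cm [ 0.1   2.61 -4.79]
t 9.9 [0.5835 0.024  0.1221] yaw -0.22111606532603714 F [ -2.74 -10.38   1.86] 0.0006960276074784173
```

```bash
python3 -m pendant '[[[0,0,0,0,0],[0,0,0,0,0],[0,0,0,0,0]]]'; python3 rel.py|sed -n 2,3p
cat > look.py <<'E'
from h import *
from plant import robot
S=robot.read_camera("scene");T=robot.read_camera("top")
def comps(c,lo,hi,box,mn):
    x0,y0,x1,y1=box;m=cv2.inRange(cv2.cvtColor(c["img"][y0:y1,x0:x1],cv2.COLOR_BGR2HSV),lo,hi)
    n,_,st,ce=cv2.connectedComponentsWithStats(m);return [((ce[i]+[x0,y0]).round(1).tolist(),int(st[i,4])) for i in range(1,n) if st[i,4]>mn]
for n,c in(("S",S),("S0",dict(np.load("pics/scene1.npz")))):print(n,"orange",comps(c,(6,170,90),(16,255,255),(280,205,360,275),12))
for n,c,b in(("top chute",T,(290,175,335,235)),("top green",T,(375,265,435,325)),("top yellow",T,(165,220,240,280)),("top0 chute",dict(np.load("pics/top1.npz")),(290,175,335,235)),("top0 green",dict(np.load("pics/top1.npz")),(375,265,435,325)),("scene green",S,(245,190,312,258)),("scene0 green",dict(np.load("pics/scene1.npz")),(245,190,312,258))):
    g=cv2.medianBlur(cv2.cvtColor(c["img"],cv2.COLOR_BGR2GRAY),3);x0,y0,x1,y1=b
    G=cv2.resize(g[y0:y1,x0:x1],(0,0),fx=4,fy=4,interpolation=2)
    k=cv2.HoughCircles(G,cv2.HOUGH_GRADIENT,1,36,param1=80,param2=20,minRadius=20,maxRadius=36)
    print(n,[] if k is None else [(round(float(a/4+x0),1),round(float(d/4+y0),1),round(float(r/4),1)) for a,d,r in k[0]], "grey px",comps(c,(0,0,90),(180,60,255),b,15))
E
python3 look.py
```

```text
t: 10.2
tool_pos: [0.5835, 0.024, 0.1221]
orientation: [3.12, -0.347, -0.001]
force: [-1.6, -8.9, 0.8]
opening: 0.0005
gripper_force: 4.5
tab [ 0.579 -0.002  0.17 ] shift cm [ 0.1   2.61 -4.79]
t 10.2 [0.5835 0.024  0.1221] yaw -0.2215627306214943 F [-1.6  -8.85  0.84] 0.0004943785655442145
S orange [([321.8, 242.8], 352), ([355.6, 271.4], 42)]
S0 orange [([298.8, 228.9], 330), ([335.6, 258.3], 111)]
top chute [] grey px [([312.1, 192.1], 1580)]
top green [] grey px [([383.0, 294.3], 536), ([393.1, 294.3], 551), ([431.2, 299.8], 338)]
top yellow [] grey px [([180.2, 220.5], 25), ([227.6, 258.2], 784)]
top0 chute [(312.1, 208.9, 5.8), (315.1, 194.9, 6.1)] grey px [([312.9, 202.9], 1665), ([291.2, 221.4], 43)]
top0 green [] grey px [([431.2, 299.8], 338), ([380.9, 290.0], 423)]
scene green [] grey px [([292.2, 226.7], 150)]
scene0 green [] grey px [([305.5, 208.7], 26), ([308.0, 232.8], 126), ([282.9, 225.0], 28)]
```

There is a steady 9 N against what looks like the stop, and new grey blobs have appeared in the green bin. I'll push slightly more to confirm the stop, then withdraw.

```bash
python3 -m pendant '[[[0,0,-0.2,0,0],[0,0,0,0,0],[0,0,0,0,0]]]'|sed -n 2,4p; python3 -m pendant '[[[0,0,2,0,0],[0,0,4,0,0],[0,0,4,-2,0],[0,0,4,-4,0],[0,0,4.5,-4,0],[0,0,4.5,0,0],[0,0,4.5,0,0],[0,0,0,0,0]]]' >/dev/null;python3 -m pendant '[[[0,0,4.5,0,0],[0,0,4.5,0,0],[0,0,4.5,0,0],[0,0,4.5,0,0],[0,0,0,0,0],[0,0,0,0,0]]]'; python3 look.py; python3 track.py
python3 - <<'E'
from h import *
S=dict(np.load("pics/scene1.npz"));T0=dict(np.load("pics/top1.npz"))
def proj(c,p):
    q=np.linalg.inv(c["pose"])@np.r_[p,1];q=c["K"]@(q[:3]*[1,-1,-1]);return (q[:2]/q[2])
p=np.array([.576,-.001,.17]);print("50mm in scene px",proj(S,p+[.011,.0488,0])-proj(S,p))
from plant import robot
T=robot.read_camera("top");I=T["img"].astype(int)
for n,(x0,y0,x1,y1) in(("green",(378,268,434,326)),("chute",(295,178,330,232)),("yellow",(168,222,240,282)),("jar",(160,305,210,345)),("wrench",(240,328,322,360)),("block",(355,345,412,392)),):
    d=(abs(I-T0["img"])[y0:y1,x0:x1].max(2)>50).astype(np.uint8);k,_,st,ce=cv2.connectedComponentsWithStats(d)
    print(n,[((ce[i]+[x0,y0]).round().tolist(),st[i,2:].tolist()) for i in range(1,k) if st[i,4]>25])
E
```

```text
tool_pos: [0.5834, 0.024, 0.1221]
orientation: [3.117, -0.348, -0.002]
force: [-4.8, -16.2, 3.1]
t: 12.0
tool_pos: [0.4874, -0.4043, 0.21]
orientation: [-3.121, 0.348, 0.001]
force: [0.5, 0.5, 0.5]
opening: 0.0008
gripper_force: 0.0
S orange [([321.8, 243.2], 331), ([355.4, 271.6], 40)]
S0 orange [([298.8, 228.9], 330), ([335.6, 258.3], 111)]
top chute [] grey px [([311.4, 202.0], 1630), ([325.0, 229.0], 42)]
top green [] grey px [([432.2, 267.7], 29), ([380.8, 290.1], 411), ([417.4, 286.4], 110), ([398.6, 302.5], 114), ([411.4, 302.1], 110), ([430.0, 316.1], 153)]
top yellow [] grey px [([174.8, 222.9], 149), ([227.5, 257.9], 800), ([169.9, 275.8], 84)]
top0 chute [(312.1, 208.9, 5.8), (315.1, 194.9, 6.1)] grey px [([312.9, 202.9], 1665), ([291.2, 221.4], 43)]
top0 green [] grey px [([431.2, 299.8], 338), ([380.9, 290.0], 423)]
scene green [] grey px [([266.1, 192.5], 64), ([292.5, 192.2], 113), ([304.7, 208.3], 17), ([294.0, 227.9], 320)]
scene0 green [] grey px [([305.5, 208.7], 26), ([308.0, 232.8], 126), ([282.9, 225.0], 28)]
red +y tip 421 262 lowest 401 278 top 327 211
brass (np.float64(380.0), np.float64(220.9), 281)
z [ 0.4882 -0.4029  0.2107] F [-0.03  0.37  1.03] t 12.15
50mm in scene px [24.52337746 16.41019181]
green [([409.0, 271.0], [52, 12, 328]), ([388.0, 293.0], [27, 35, 497]), ([418.0, 286.0], [13, 12, 113]), ([412.0, 302.0], [12, 11, 107])]
chute [([307.0, 207.0], [17, 36, 174]), ([322.0, 226.0], [7, 11, 42])]
yellow [([222.0, 231.0], [15, 5, 30]), ([216.0, 280.0], [12, 5, 39])]
jar []
wrench [([305.0, 345.0], [8, 13, 35])]
block [([406.0, 389.0], [14, 6, 65])]
```

Three ball-sized blobs sit in the green bin at (417,286), (399,302) and (411,302). The slide is against its stop: the force rose from 9 to 16 N with no motion. The gate holds and the arm is clear, so I'm handing in.

```bash
python3 -c "
from plant import robot
print(robot.close_job())"
```

```text
the job is handed in; nothing more can be done
None
```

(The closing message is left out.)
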